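# Open the top half of a split cabinet door and fetch the taller bottle

## Task

Draw the bolt on top of the small white bench cabinet and swing the upper half of its split door wide open, to a right angle or a little more, and leave it open; the lower half stays shut and bolted. Then lift the taller of the two bottles out over the lower half and stand it upright on the floor of the clear basket, leaving the shorter bottle where it stands.

Things in the scene. Friction and masses are not known exactly. Their poses are not given: they have to be found in the camera images.
- cabinet: White cabinet 185 deep (own x, to its back) x 200 wide (y, to its left) x 174 mm high; origin on the underside, mid-width, 105 mm behind the front. Split front door hinged at the left edge: lower half to 83 mm high; upper half from 87 mm, an angle piece whose clear hood (top at 174 mm) covers the top and swings with it. Walls: left 10, right 16, back 10 mm thick, 174 mm high. Inner floor 50 mm up.
- upper_bolt_knob (a point): Centre of the upright round steel knob (17 mm diameter, 30 mm tall, centre 211 mm above the worktop) of the bolt on top of the hood, at the cabinet's own x = 0, y = -50 mm when shot. The bolt rides on the upper half. Its guides reach up to 195 mm above the worktop: pinch the knob above that.
- upper_bolt (a joint): Travel of the upper bolt in m: 0 fully shot to the right into its keeper on the right wall (top 195 mm above the worktop), 0.026 fully drawn; it slides to the left (own +y of the cabinet while the door is shut), needs about 2 N and stays where it is left. Beyond 0.016 it is clear of the keeper and the upper half can swing.
- upper_pull (a point): Centre of the upright round steel pull, 17 mm in diameter and 30 mm tall (centre 211 mm above the worktop, 37 mm above the hood), fixed to the upper half of the door near its front right corner, at own x = -87 mm, y = -30 mm of the cabinet when shut.
- upper_hinge (a point): Point on the vertical hinge line of the door, at the cabinet's front left edge (own x = -105 mm, y = +95 mm), at hood height. The pull goes round it at a radius of 126 mm.
- upper_leaf (a joint): Angle of the upper half of the door in rad: 0 shut, growing as the free right end swings out toward the robot (clockwise from above), 1.57 square to the front, stop at 1.9. Light (about 1 N at the pull); it stays where it is left.
- lower_leaf (a joint): Angle of the lower half of the door in rad, 0 shut; it must stay shut.
- lower_bolt (a joint): Travel of the lower half's own bolt, on the front of the lower half, in m: 0 shot; it must stay shot. Its knob sticks out to the front 45 mm above the worktop.
- tall_bottle_center (a point): Centre, half-way up, of the taller bottle: round, 52 mm diameter, 110 mm tall, about 0.2 kg, screw cap 37 mm diameter on the top 15 mm, body cylindrical to about 80 mm above its base. Stands on the cabinet's inner floor, left or right of the shorter one, centres about 88 mm apart, each about 43 mm from its side wall and 78 mm from the back wall's inside, 97 mm behind the front.
- short_bottle_center (a point): Centre, half-way up, of the shorter bottle: round, 45 mm in diameter, 88 mm tall, standing on the inner floor; it is to stay there.
- basket_floor (a point): Centre of the upper side of the floor, 2 mm above the worktop, of the loose clear open basket, 147 x 212 mm outside and 63 mm high, its long side along its own y. Floor inside 112 mm (x) by 174 mm (y). A small blue box (50 x 30 x 30 mm) lies in it at its +y end, its centre about 68 mm from the middle; the middle is free.

How it is judged (in metres and radians):
On the way, in this order (a step that is already met when the one before it is completed fails the run):
1. the upper bolt is drawn clear of its keeper while the upper half is still shut (value of joint upper_bolt above 0.015 m and value of joint upper_leaf below 0.15 rad), for 0.1 s.
2. the upper half is swung open to about a right angle, the lower half shut (value of joint upper_leaf above 1.35 rad and value of joint lower_leaf below 0.04 rad), for 0.2 s.
3. the taller bottle is lifted clear of the cabinet floor, over the lower half (height (world z) of tall_bottle_center above 0.15 m), for 0.1 s.
At the end, for the whole second after the job is handed in: The upper half stands open by at least 1.35 rad, the lower half is shut (under 0.04 rad) and its bolt shot (under 6 mm); the taller bottle stands upright (within 0.1 rad), at rest on the floor of the basket, which stands level; the shorter bottle is upright within 25 mm of where it stood (all of step 2 and value of joint lower_bolt below 0.006 m and x of tall_bottle_center in the frame of basket_floor between -0.056 and 0.056 m and y of tall_bottle_center in the frame of basket_floor between -0.087 and 0.087 m and z of tall_bottle_center in the frame of basket_floor below 0.065 m and angle between each of tall_bottle_center, basket_floor, short_bottle_center's own z axis and vertical below 0.1 rad and linear speed of tall_bottle below 0.02 m/s and distance of short_bottle_center from where it was at the start of the episode below 0.025 m); the robot touches nothing.
It fails at once if the lower half is opened or its bolt drawn (value of joint lower_leaf above 0.08 rad or value of joint lower_bolt above 0.012 m).
It fails at once if the shorter bottle is knocked over or taken out (angle between short_bottle_center's own z axis and vertical above 0.5 rad or distance of short_bottle_center from where it was at the start of the episode above 0.05 m).
It also fails if it takes over 56 s, if anything falls off the work surface, if the arm or the gripper's body presses on something with over 40 N, if the wrist force passes 120 N, or if a joint passes its speed limit or range.

## Robot

A 6-joint arm with a two-finger parallel gripper is mounted at the origin on a cart in front of the work surface, level with it; the furniture and walls round the work are solid. World frame = base frame: x ahead of the robot, y to its left, z up, the work surface at z = 0. Lengths are in mm, angles in rad, forces in N, time in s.
With the tool pointing down it reaches from about 400 to 925 mm from the base axis. Payload 12.5 kg.
Tool frame: the origin (TCP) lies at the very end of the fingers, on their centre line; the grasp point (between the pads) lies 19 mm behind it; z points along the fingers, y is the line along which they close (so a half turn about z gives the same grasp; the last joint's range is limited). The gripper opens to 95 mm and grips with 3 to 60 N. Pads are 20 mm wide; open, the fingers measure 119 mm over their backs; the gripper's body (75 mm by 180 mm) begins 59 mm behind the grasp point.
Start: joints at [-1.283, 0.491, 1.559, -0, 1.092, -0.106], TCP at [239.837, -577.17, 214.661] pointing down, gripper open.
Joint ranges: [-3.1, 3.1], [-0.84, 2.19], [0.05, 2.79], [-1.13, 4.28], [0.06, 2.93], [-2.69, 2.69]. Speed limits (rad/s): [2.22, 2.22, 2.79, 3.14, 3.14, 3.14].

## Interface

Orientations are given as [roll, pitch, yaw] about the fixed x, y, z axes, in that order (R = Rz(yaw) Ry(pitch) Rx(roll)).
In Python, from cell import * gives the robot as it stands.
- The arm moves only by the tool jog_arm, never from a script. Its argument "targets" is a list of rows, each an object with "turn": the turn, a rotation vector about the world's x, y, z in degrees, a list of three; "slide": the shift along the world's x, y, z in mm, a list of three; "claw": the opening in per cent of the stroke, from 0 (shut) to 100 (fully open). In form: [{"turn": [wx, wy, wz], "slide": [x, y, z], "claw": claw}, ...]. A call has 1 to 5 rows; each row shifts and turns the commanded pose from where the row before left it; what a row does not reach is not made up. A row lasts 1/8 s, in which the tool goes at most 62.5 mm and 10.7 degrees, less where a joint would pass 70% of its speed; a pose out of reach is approached as far as the arm can. A call with a gripper value outside its range is refused whole. The fingers move at their own pace and stop on an object; the grip force is fixed at half the most. Time passes only in rows, so rows that do not move let the fingers close. It gives the time, the measured TCP pose, the force, the opening and the grip force at its end, in the units of the state.
- state(): the state, without advancing time (a new reading comes with each control period).
- read_camera(name): name is "scene" or "top"; returns a dict with "frame" (400x640x3 uint8, blue, green, red), "mtx" (3x3 intrinsics, pixels), "k1" (the pictures are not rectified: a ray, as slopes to the right and down, at radius r is drawn at 1 + k1 r^2 times it, then the intrinsics apply), "R" (3x3) and "t" (3): a world point X has camera coordinates R X + t. Camera axes: x right, y down, z forward; pixel columns grow to the right and rows downward; lengths in mm; the calibration is good to about 2 mm. A picture is of the moment at which its call begins. There is no depth.
- job_done(): hands the job in; it is judged then, once.
Trained networks look in the newest picture that a camera, given by its name, has taken for a name from the list of things; names that differ only in an ending like _2 or _b are one class to them, and where a whole thing is asked for, a point or a joint stands for the part that bears it (a point fixed in the world has none). Each returns a list of dicts, best first, with "conf" (0 to 1); they miss things now and then, are a little off and sometimes report something else, mostly with a low value. They report only what shows in the picture. A call takes as long as a camera call.
- look_for(query, camera): "xy" ([column, row] in pixels, amid what is visible of it).
The state is a dict: "t": time; "joints": joint angles; "qvel": joint speeds; "tau": joint torques, N m; "eef_pos": TCP position; "tcp_rot": TCP orientation; "ft_force": force on the tool from outside, world axes, zero at the start; "moment": the same for the moment, N m; "opening": opening from 0.0 (shut) to 1.0 (fully open); "grip_force": force on a finger pad.
Only numpy, scipy, OpenCV 4.12 (cv2) and the standard library are available. Lean on these libraries where they do the work, as an engineer would, in place of code of your own. Each camera call takes 0.05 s, during which the arm holds its last target. There are 200 camera calls.

## Working session

There is one attempt and no reset: what is moved stays moved. The work goes in short steps, Python scripts to look and compute and a tool call to move; the robot and the scene stay as the last step left them, time stands still between calls to the robot, and variables do not carry over. Pictures are saved under pics/ and viewed, at most 10 in all, crops included, and the job is handed in when it is done.

Besides the shell and the picture viewer there is one more tool, called after "Emit:" by a JSON object that holds its "name" and its "arguments", one argument or row to a line. jog_arm: Moves the arm, as the interface text tells. Its arguments: {"type":"object","properties":{"targets":{"type":"array","items":{"type":"object","properties":{"turn":{"type":"array","items":{"type":"number"}},"slide":{"type":"array","items":{"type":"number"}},"claw":{"type":"number"}}}}},"required":["targets"]}

```bash
mkdir -p pics
cat > h.py <<'E'
from cell import *
import numpy as np, cv2
from scipy.optimize import least_squares
def proj(c,X):
    p=c["R"]@np.asarray(X,float)+np.asarray(c["t"]).ravel(); s=p[:2]/p[2]; s=s*(1+c["k1"]*(s@s))
    return (np.asarray(c["mtx"])@[s[0],s[1],1])[:2]
def tri(obs,x0=(600,0,100)):
    r=least_squares(lambda X:np.concatenate([proj(c,X)-p for c,p in obs]),x0); return r.x,np.abs(r.fun).max()
def onz(c,p,z):
    return least_squares(lambda X:proj(c,[X[0],X[1],z])-p,[600,0]).x
E
python3 - <<'E'
from h import *
s=read_camera("scene");t=read_camera("top")
cv2.imwrite("pics/s0.png",s["frame"]);cv2.imwrite("pics/t0.png",t["frame"])
for c in(s,t):print((-c["R"].T@c["t"]).round(),c["k1"])
for n in["cabinet","upper_bolt_knob","upper_pull","tall_bottle_center","short_bottle_center","basket_floor","upper_hinge"]:
    a=look_for(n,"scene");b=look_for(n,"top")
    print(n,[(np.round(d["xy"]),round(d["conf"],2)) for d in a[:3]],[(np.round(d["xy"]),round(d["conf"],2)) for d in b[:3]])
    if a and b:print(tri([(s,a[0]["xy"]),(t,b[0]["xy"])]))
E
```

```text
[ 78. 783. 640.] -0.01883097768917772
[  80.   48. 1243.] 0.023830118802086124
cabinet [(array([261., 241.]), 0.58), (array([272., 212.]), 0.21)] [(array([258., 197.]), 0.91)]
(array([652.89617072,  21.56788371,  81.35255963]), np.float64(1.0924987470800147))
upper_bolt_knob [(array([264., 191.]), 0.69)] [(array([264., 172.]), 0.69)]
(array([657.29357043, -10.58558112, 200.3368654 ]), np.float64(0.6213967190912513))
upper_pull [(array([272., 217.]), 0.81)] [(array([251., 200.]), 0.78)]
(array([603.70330869,  40.79935577, 169.27973399]), np.float64(1.7167393307113912))
tall_bottle_center [] []
short_bottle_center [] [(array([269., 172.]), 0.47)]
basket_floor [(array([380., 213.]), 0.67)] [(array([367., 205.]), 0.52), (array([252., 198.]), 0.38)]
(array([ 494.30846778, -266.75459984,   81.23518027]), np.float64(13.18949448921893))
upper_hinge [(array([272., 214.]), 0.86)] [(array([256., 198.]), 0.63)]
(array([609.19718219,  28.10222314, 168.38497982]), np.float64(0.24828985286438865))
```

Run:
```python
import cv2
s=cv2.imread("pics/s0.png");t=cv2.imread("pics/t0.png")
cv2.imwrite("pics/s0c.png",cv2.resize(s[120:320,170:430],None,fx=3,fy=3,interpolation=2))
cv2.imwrite("pics/t0c.png",cv2.resize(t[110:310,170:430],None,fx=3,fy=3,interpolation=2))
```

```text
(no output)
```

View pics/s0c.png

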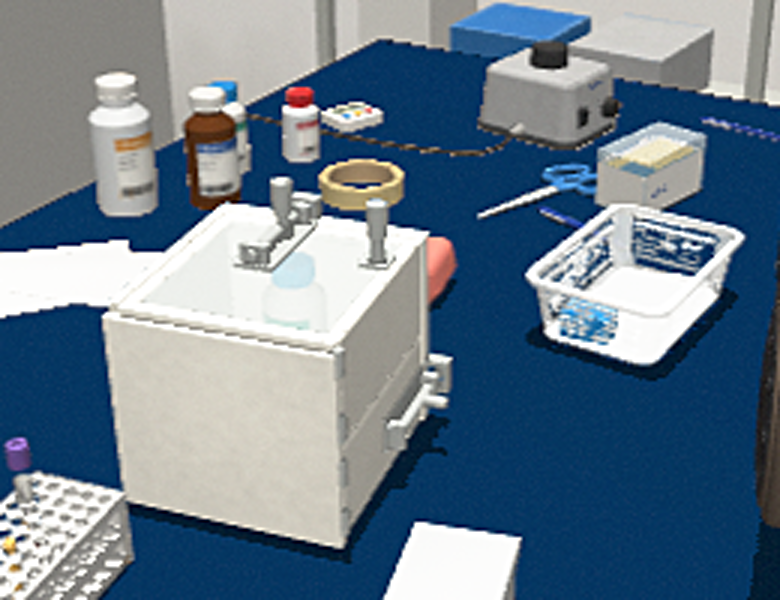

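View pics/t0c.png

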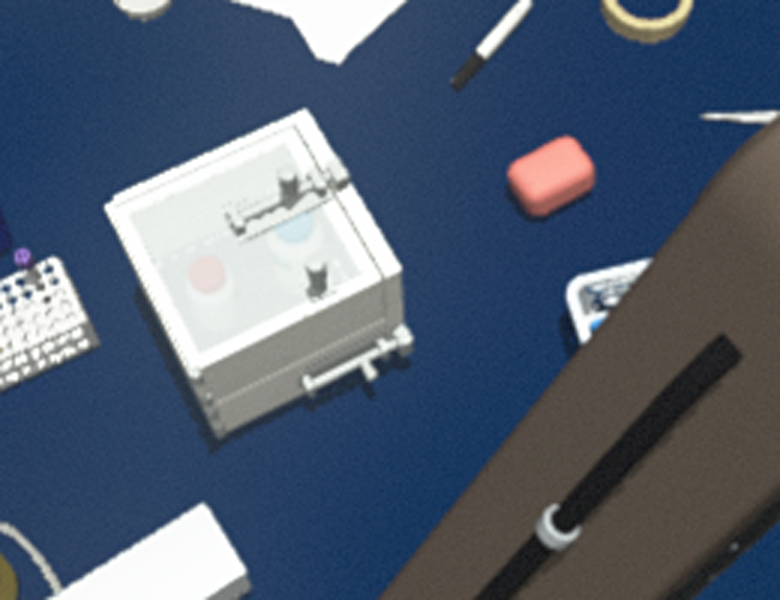

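The scene crop shows the cabinet with the knob top at about (281,180), the pull top at (376,203) and a light-blue cap at (295,268). The basket is on the right. In the top crop the knob top is at (289,174), the pull top at (316,266), the red cap at (207,273) on the left and the blue cap at (296,227) on the right.

Run:
```python
from h import *
import pickle
s=read_camera("scene");t=read_camera("top")
pickle.dump((s,t),open("c.pkl","wb"))
S=lambda u,v:np.array([u/3+170,v/3+120]);T=lambda u,v:np.array([u/3+170,v/3+110])
print("knob top",tri([(s,S(281,181)),(t,T(289,175))]),"pull top",tri([(s,S(376,203)),(t,T(316,266))]))
print("bluecap",tri([(s,S(296,256)),(t,T(296,227))]))
P=[(s,S(281,181),(0,-50,226)),(t,T(289,175),(0,-50,226)),(s,S(376,203),(-87,-30,226)),(t,T(316,266),(-87,-30,226)),
(s,S(339,350),(-105,100,174)),(s,S(106,313),(80,100,174)),(s,S(345,547),(-105,100,0)),(s,S(125,503),(80,100,0)),
(t,T(107,206),(80,100,174)),(t,T(305,111),(80,-100,174)),(t,T(401,268),(-105,-100,174)),(t,T(197,370),(-105,100,174))]
def W(q,p):
    c,d=np.cos(q[2]),np.sin(q[2]);return [q[0]+c*p[0]-d*p[1],q[1]+d*p[0]+c*p[1],p[2]]
f=lambda q:np.concatenate([proj(c,W(q,p))-u for c,u,p in P])
r=least_squares(f,[650,20,0.3],x_scale=[10,10,.1],loss="soft_l1");print(r.x,np.degrees(r.x[2]));print(f(r.x).reshape(-1,2).round(1).tolist())
q=r.x
for n,p in dict(knob=(0,-50,211),pull=(-87,-30,211),hinge=(-105,95,174),botL=(-8,47,105),botR=(-8,-41,105)).items():print(n,np.round(W(q,p),1))
for z in(138,160):
  for n,u in(("red",(207,273)),("blue",(296,227))):
    w=onz(t,T(*u),z)-q[:2];c,d=np.cos(q[2]),np.sin(q[2]);print(z,n,"own",c*w[0]+d*w[1],-d*w[0]+c*w[1])
big=cv2.resize(s["frame"][180:250,335:430],None,fx=8,fy=8,interpolation=2);cv2.imwrite("pics/b0.png",big)
print(state()["tcp_rot"],state()["t"])
```

```text
knob top (array([658.16186845, -16.1152753 , 223.46260184]), np.float64(0.48122592975562384)) pull top (array([568.80595817, -13.7277035 , 224.55599946]), np.float64(0.6461397015964394))
bluecap (array([641.90510457, -10.94000474, 163.03771784]), np.float64(1.0446720061888755))
[6.48348242e+02 3.14606138e+01 1.93841086e-01] 11.106276143841253
[[0.9, -1.0], [0.1, -1.0], [0.9, -0.4], [-0.1, -1.0], [0.2, -1.0], [-1.2, -1.8], [0.6, 1.1], [0.3, 0.2], [-2.1, -0.5], [-0.4, -0.5], [0.4, 0.5], [-2.1, 2.2]]
knob [658.  -17.6 211. ]
pull [568.8 -14.7 211. ]
hinge [527.  104.5 174. ]
botL [631.4  76.  105. ]
botR [648.4 -10.3 105. ]
138 red own -7.906278078907635 44.909498070501726
138 blue own -5.7634776327360795 -44.57985093781336
160 red own -18.786350194392348 46.52013918812716
160 blue own -16.686198952765203 -41.18805956971972
[3.14143228e+00 2.34254448e-05 3.93804130e-01] 0.9
```

View pics/b0.png

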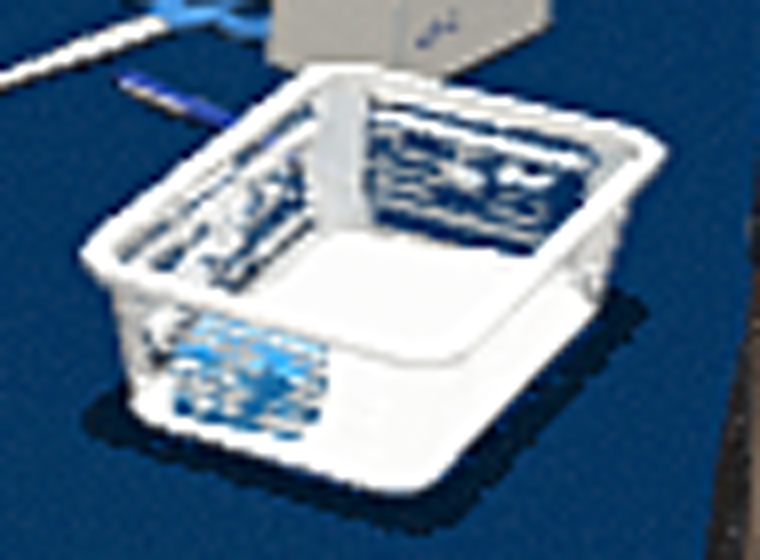

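The rim corners of the basket show in the crop at (80,250), (315,62), (668,150) and (450,365), with the blue box at the near-left end. The cabinet fit is consistent, with a yaw of 11.1° and pixel residuals up to about 2. The tall bottle is the blue-capped one on the right: its cap triangulates to z≈163.

Emit:
{"name": "jog_arm", "arguments": {
  "targets": [
    {"turn": [0, 0, -6], "slide": [10, 30, 50], "claw": 60},
    {"turn": [0, 0, -5.5], "slide": [35, 46, 15], "claw": 60},
    {"turn": [0, 0, 0], "slide": [37, 46, 0], "claw": 60},
    {"turn": [0, 0, 0], "slide": [37, 46, 0], "claw": 60},
    {"turn": [0, 0, 0], "slide": [37, 46, 0], "claw": 60}
  ]
}}

```text
t: 1.52
eef_pos: [396.8, -361.6, 279.9]
tcp_rot: [3.141, -0.0, 0.193]
ft_force: [0.5, -1.4, 0.5]
opening: 0.607
grip_force: 0.0
```

Emit:
{"name": "jog_arm", "arguments": {
  "targets": [
    {"turn": [0, 0, 0], "slide": [37, 46, 0], "claw": 60},
    {"turn": [0, 0, 0], "slide": [37, 46, 0], "claw": 60},
    {"turn": [0, 0, 0], "slide": [37, 46, 0], "claw": 60},
    {"turn": [0, 0, 0], "slide": [37, 46, 0], "claw": 60},
    {"turn": [0, 0, 0], "slide": [37, 46, 0], "claw": 60}
  ]
}}

```text
t: 2.15
eef_pos: [581.9, -131.5, 279.8]
tcp_rot: [3.141, -0.0, 0.193]
ft_force: [0.2, -0.4, -0.3]
opening: 0.599
grip_force: 0.0
```

Emit:
{"name": "jog_arm", "arguments": {
  "targets": [
    {"turn": [0, 0, 0], "slide": [38, 48, 0], "claw": 60},
    {"turn": [0, 0, 0], "slide": [38, 48, 0], "claw": 60},
    {"turn": [0, 0, 0], "slide": [0, 18, -20], "claw": 60},
    {"turn": [0, 0, 0], "slide": [0, 0, -30], "claw": 60},
    {"turn": [0, 0, 0], "slide": [0, 0, 0], "claw": 60}
  ]
}}

```text
t: 2.78
eef_pos: [656.0, -18.8, 227.8]
tcp_rot: [-3.14, 0.004, 0.194]
ft_force: [1.1, -0.9, 0.2]
opening: 0.6
grip_force: 0.0
```

Run:
```python
from h import *
s=read_camera("scene");t=read_camera("top")
a=cv2.resize(s["frame"][120:280,180:340],(400,400),interpolation=2);b=cv2.resize(t["frame"][110:310,230:430],(400,400),interpolation=2)
cv2.imwrite("pics/m1.png",np.hstack([a,b]));print(state()["eef_pos"])
B=[(80,250),(315,62),(668,150),(450,365)]
for u,v in B:print(onz(s,(u/8+335,v/8+180),63).round(1))
print(look_for("basket_floor","top")[:2])
```

```text
[657.10969846 -19.41955747 230.48547482]
[ 554.3 -252. ]
[ 544. -445.]
[ 397.3 -433.6]
[ 410.2 -235.4]
[{'xy': [402.8, 220.1], 'conf': 0.85}]
```

View pics/m1.png

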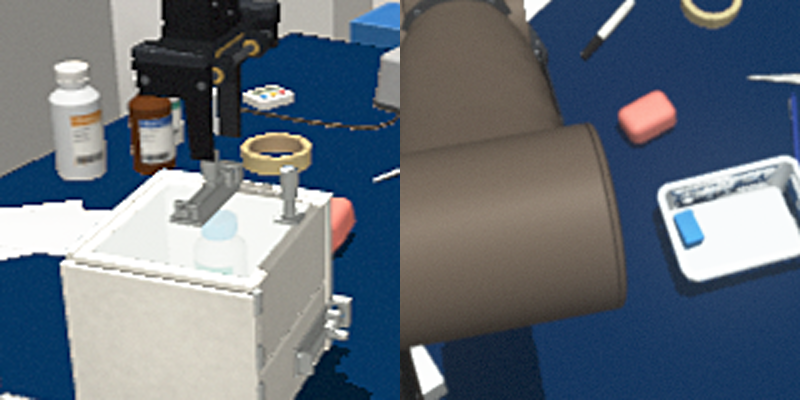

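The left pane shows the fingers straddling the bolt knob at about (210,165). The right pane shows the basket clear of the arm, with the blue box at its left (+y) end.

Emit:
{"name": "jog_arm", "arguments": {
  "targets": [
    {"turn": [0, 0, 0], "slide": [0, 2, -20], "claw": 60},
    {"turn": [0, 0, 0], "slide": [0, 0, -10], "claw": 50},
    {"turn": [0, 0, 0], "slide": [0, 0, 0], "claw": 5},
    {"turn": [0, 0, 0], "slide": [0, 0, 0], "claw": 5},
    {"turn": [0, 0, 0], "slide": [0, 0, 0], "claw": 5}
  ]
}}

```text
t: 3.55
eef_pos: [657.1, -17.3, 200.3]
tcp_rot: [3.141, -0.001, 0.193]
ft_force: [-0.5, -0.3, 0.3]
opening: 0.243
grip_force: 0.0
```

Emit:
{"name": "jog_arm", "arguments": {
  "targets": [
    {"turn": [0, 0, 0], "slide": [0, 0, 0], "claw": 5},
    {"turn": [0, 0, 0], "slide": [0, 0, 0], "claw": 5}
  ]
}}

```text
t: 3.8
eef_pos: [657.0, -17.1, 200.2]
tcp_rot: [3.141, -0.001, 0.193]
ft_force: [-1.6, 0.7, 3.5]
opening: 0.172
grip_force: 30.0
```

Emit:
{"name": "jog_arm", "arguments": {
  "targets": [
    {"turn": [0, 0, 0], "slide": [-1.6, 8, 0], "claw": 5},
    {"turn": [0, 0, 0], "slide": [-1.6, 8, 0], "claw": 5},
    {"turn": [0, 0, 0], "slide": [-1.6, 8, 0], "claw": 5},
    {"turn": [0, 0, 0], "slide": [0, 0, 0], "claw": 5},
    {"turn": [0, 0, 0], "slide": [0, 0, 0], "claw": 5}
  ]
}}

```text
t: 4.42
eef_pos: [652.4, 7.4, 200.2]
tcp_rot: [3.141, -0.001, 0.193]
ft_force: [0.9, 0.2, 6.6]
opening: 0.17
grip_force: 30.0
```

Emit:
{"name": "jog_arm", "arguments": {
  "targets": [
    {"turn": [0, 0, 0], "slide": [0, 0, 0], "claw": 50},
    {"turn": [0, 0, 0], "slide": [0, 0, 0], "claw": 60},
    {"turn": [0, 0, 0], "slide": [0, 0, 20], "claw": 60},
    {"turn": [0, 0, 10], "slide": [0, 0, 20], "claw": 60},
    {"turn": [0, 0, 10], "slide": [-10, -2, 0], "claw": 60}
  ]
}}

```text
t: 5.05
eef_pos: [642.4, 5.0, 240.6]
tcp_rot: [3.141, -0.001, 0.548]
ft_force: [0.2, -0.2, 0.0]
opening: 0.59
grip_force: 0.0
```

Emit:
{"name": "jog_arm", "arguments": {
  "targets": [
    {"turn": [0, 0, 10], "slide": [-15, -4, 0], "claw": 60},
    {"turn": [0, 0, 10], "slide": [-15, -4, 0], "claw": 60},
    {"turn": [0, 0, 10], "slide": [-15, -4, 0], "claw": 60},
    {"turn": [0, 0, 10], "slide": [-15, -4, 0], "claw": 60},
    {"turn": [0, 0, 10], "slide": [-13.5, -4, 0], "claw": 60}
  ]
}}

```text
t: 5.68
eef_pos: [567.7, -15.1, 239.3]
tcp_rot: [-3.141, -0.0, 1.421]
ft_force: [0.3, -0.4, 0.1]
opening: 0.598
grip_force: 0.0
```

Emit:
{"name": "jog_arm", "arguments": {
  "targets": [
    {"turn": [0, 0, 10], "slide": [0, 0, 0], "claw": 60},
    {"turn": [0, 0, 10], "slide": [0, 0, -10], "claw": 60},
    {"turn": [0, 0, 0], "slide": [0, 0, -25], "claw": 60},
    {"turn": [0, 0, 0], "slide": [0, 0, -4], "claw": 60},
    {"turn": [0, 0, 0], "slide": [0, 0, 0], "claw": 5}
  ]
}}

```text
t: 6.3
eef_pos: [568.6, -15.1, 200.8]
tcp_rot: [-3.141, -0.0, 1.764]
ft_force: [-0.0, 0.8, -0.0]
opening: 0.539
grip_force: 0.0
```

Emit:
{"name": "jog_arm", "arguments": {
  "targets": [
    {"turn": [0, 0, 0], "slide": [0, 0, 0], "claw": 5},
    {"turn": [0, 0, 0], "slide": [0, 0, 0], "claw": 5},
    {"turn": [0, 0, 0], "slide": [0, 0, 0], "claw": 5},
    {"turn": [0, 0, 0], "slide": [0, 0, 0], "claw": 5}
  ]
}}

```text
t: 6.8
eef_pos: [568.8, -15.3, 201.0]
tcp_rot: [3.141, 0.001, 1.764]
ft_force: [1.4, -0.3, 1.3]
opening: 0.173
grip_force: 30.0
```

```bash
python3 -c "
import numpy as np
r=np.array([41.8,-119.6]);p=r
for i in range(1,11):
    a=-np.radians(9.6*i);c,s=np.cos(a),np.sin(a);n=np.array([c*r[0]-s*r[1],s*r[0]+c*r[1]]);print(i,(n-p).round(1),(n+[527,104.4]).round(1));p=n"
```

```text
1 [-20.5  -5.3] [548.3 -20.5]
2 [-21.1  -1.8] [527.1 -22.3]
3 [-21.1   1.8] [506.  -20.5]
4 [-20.5   5.2] [485.5 -15.3]
5 [-19.4   8.6] [466.1  -6.7]
6 [-17.7  11.7] [448.4   5. ]
7 [-15.5  14.5] [432.9  19.5]
8 [-12.8  16.9] [420.1  36.4]
9 [-9.8 18.8] [410.3  55.2]
10 [-6.6 20.2] [403.7  75.3]
```

Emit:
{"name": "jog_arm", "arguments": {
  "targets": [
    {"turn": [0, 0, -9.6], "slide": [-20.5, -5.3, 0], "claw": 5},
    {"turn": [0, 0, -9.6], "slide": [-21.1, -1.8, 0], "claw": 5},
    {"turn": [0, 0, -9.6], "slide": [-21.1, 1.8, 0], "claw": 5},
    {"turn": [0, 0, 0], "slide": [0, 0, 0], "claw": 5}
  ]
}}

```text
t: 7.3
eef_pos: [505.0, -17.7, 201.0]
tcp_rot: [-3.141, -0.005, 1.258]
ft_force: [2.8, 19.8, -0.3]
opening: 0.174
grip_force: 30.0
```

Emit:
{"name": "jog_arm", "arguments": {
  "targets": [
    {"turn": [0, 0, -9.6], "slide": [-20.5, 8.2, 0], "claw": 5},
    {"turn": [0, 0, -9.6], "slide": [-19.4, 8.6, 0], "claw": 5},
    {"turn": [0, 0, -9.6], "slide": [-17.7, 11.7, 0], "claw": 5},
    {"turn": [0, 0, 0], "slide": [0, 0, 0], "claw": 5}
  ]
}}

```text
t: 7.8
eef_pos: [449.3, 10.0, 201.0]
tcp_rot: [3.14, -0.005, 0.755]
ft_force: [11.8, 12.6, -8.2]
opening: 0.174
grip_force: 30.0
```

Emit:
{"name": "jog_arm", "arguments": {
  "targets": [
    {"turn": [0, 0, -9.6], "slide": [-13.5, 16.5, 0], "claw": 5},
    {"turn": [0, 0, -9.6], "slide": [-12, 17, 0], "claw": 5},
    {"turn": [0, 0, -9.6], "slide": [-9, 18.8, 0], "claw": 5},
    {"turn": [0, 0, -9], "slide": [-6, 20, 0], "claw": 5},
    {"turn": [0, 0, 0], "slide": [0, 0, 0], "claw": 5}
  ]
}}

```text
t: 8.43
eef_pos: [407.7, 81.1, 201.0]
tcp_rot: [-3.142, -0.001, 0.099]
ft_force: [-0.9, -1.0, 2.8]
opening: 0.172
grip_force: 30.0
```

Emit:
{"name": "jog_arm", "arguments": {
  "targets": [
    {"turn": [0, 0, 0], "slide": [0, 0, 0], "claw": 50},
    {"turn": [0, 0, 0], "slide": [0, 0, 0], "claw": 60},
    {"turn": [0, 0, 0], "slide": [0, 0, 25], "claw": 60},
    {"turn": [0, 0, 0], "slide": [0, 0, 40], "claw": 60},
    {"turn": [0, 0, 10], "slide": [20, -30, 40], "claw": 60}
  ]
}}

```text
t: 9.05
eef_pos: [427.1, 50.5, 306.9]
tcp_rot: [-3.141, 0.001, 0.279]
ft_force: [0.6, 0.2, 0.8]
opening: 0.587
grip_force: 0.0
```

Emit:
{"name": "jog_arm", "arguments": {
  "targets": [
    {"turn": [0, 0, 10], "slide": [15, -58, 0], "claw": 80},
    {"turn": [0, 0, 10], "slide": [15, -58, 0], "claw": 80},
    {"turn": [0, 0, 10], "slide": [15, -58, 0], "claw": 80},
    {"turn": [0, 0, 10], "slide": [15, -58, 0], "claw": 80},
    {"turn": [0, 0, 10], "slide": [15, -58, 0], "claw": 80}
  ]
}}

```text
t: 9.68
eef_pos: [500.4, -230.8, 305.5]
tcp_rot: [-3.141, -0.0, 1.119]
ft_force: [1.2, 0.3, 0.7]
opening: 0.798
grip_force: 0.0
```

Run:
```python
from h import *
s=read_camera("scene");t=read_camera("top")
a=cv2.resize(s["frame"][130:330,180:380],(400,400),interpolation=2);b=cv2.resize(t["frame"][110:310,190:390],(400,400),interpolation=2)
cv2.imwrite("pics/m2.png",np.hstack([a,b]));z=state();print(z["eef_pos"],z["tcp_rot"],z["t"])
for n in["tall_bottle_center","short_bottle_center","basket_floor"]:
    a=look_for(n,"scene");b=look_for(n,"top")
    print(n,[(np.round(d["xy"]),round(d["conf"],2)) for d in a[:3]],[(np.round(d["xy"]),round(d["conf"],2)) for d in b[:3]])
    if a and b:print(tri([(s,a[0]["xy"]),(t,b[0]["xy"])]))
```

```text
[ 500.84679158 -233.31303686  304.47996764] [-3.14068823e+00  6.40560662e-04  1.11550926e+00] 9.775
tall_bottle_center [] [(array([270., 190.]), 0.84)]
short_bottle_center [] [(array([434., 218.]), 0.18)]
basket_floor [] [(array([432., 219.]), 0.68)]
```

View pics/m2.png

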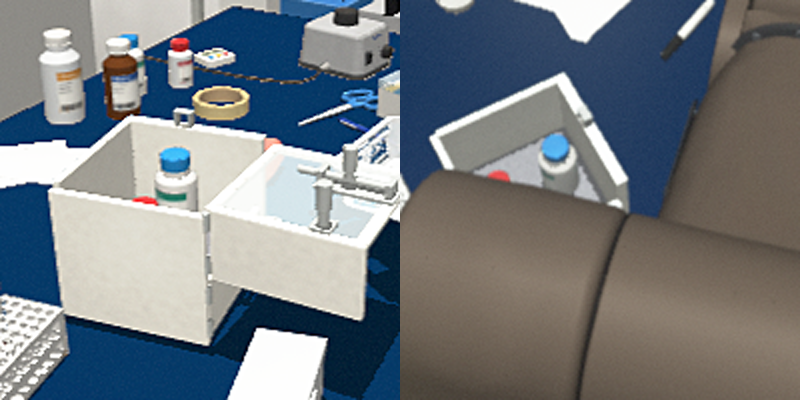

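The leaf is open at about a right angle. The blue-capped bottle stands taller, with its cap at (174,153) in the scene pane and (556,141) in the top pane. The red-capped one is lower, at (147,202).

Run:
```python
from h import *
import pickle
s,t=pickle.load(open("c.pkl","rb"))
S=lambda u,v:np.array([u/2+180,v/2+130]);T=lambda u,v:np.array([(u-400)/2+190,v/2+110])
print(tri([(s,S(174.5,154)),(t,T(556,140))]))   # cap top
print("body",onz(t,T(558,172),105), "onz160",onz(t,T(556,140),160))
```

```text
(array([655.98511533, -16.3968987 , 155.34727518]), np.float64(0.9526159493737509))
body [637.26004612  -7.32657857] onz160 [656.80624489 -15.14176167]
```

Emit:
{"name": "jog_arm", "arguments": {
  "targets": [
    {"turn": [0, 0, 10], "slide": [31, 45, 0], "claw": 93},
    {"turn": [0, 0, 10], "slide": [30, 45, 0], "claw": 93},
    {"turn": [0, 0, 10], "slide": [30, 45, 0], "claw": 93},
    {"turn": [0, 0, 7], "slide": [30, 45, 0], "claw": 93},
    {"turn": [0, 0, 0], "slide": [30, 43, 0], "claw": 93}
  ]
}}

```text
t: 10.7
eef_pos: [651.9, -2.4, 306.3]
tcp_rot: [3.141, 0.0, 1.761]
ft_force: [0.1, -1.5, 0.3]
opening: 0.926
grip_force: 0.0
```

Emit:
{"name": "jog_arm", "arguments": {
  "targets": [
    {"turn": [0, 0, 0], "slide": [0, 0, -40], "claw": 93},
    {"turn": [0, 0, 0], "slide": [0, 0, -40], "claw": 93},
    {"turn": [0, 0, 0], "slide": [0, 0, -30], "claw": 93},
    {"turn": [0, 0, 0], "slide": [0, 0, -15], "claw": 93},
    {"turn": [0, 0, 0], "slide": [0, 0, 0], "claw": 93}
  ]
}}

```text
t: 11.32
eef_pos: [651.3, -4.7, 180.6]
tcp_rot: [-3.141, -0.0, 1.759]
ft_force: [1.0, -0.1, -0.2]
opening: 0.929
grip_force: 0.0
```

Run:
```python
from h import *
s=read_camera("scene")
cv2.imwrite("pics/m3.png",cv2.resize(s["frame"][110:260,190:340],(600,600),interpolation=2));z=state();print(z["eef_pos"],z["tcp_rot"],z["t"])
```

```text
[651.78944307  -4.93704468 181.56202548] [3.14074883e+00 2.32024531e-04 1.75876703e+00] 11.375
```

View pics/m3.png

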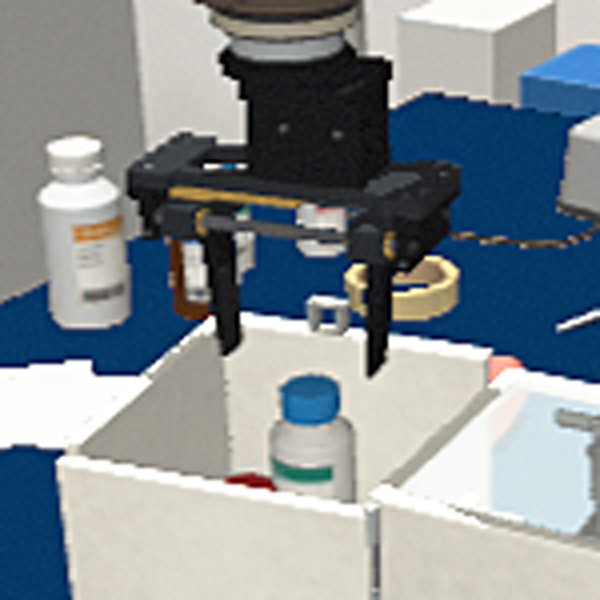

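The fingers at (228,345) and (376,370) are on either side of the blue cap at (310,395), so the bottle lies between them. Descending.

Emit:
{"name": "jog_arm", "arguments": {
  "targets": [
    {"turn": [0, 0, 0], "slide": [-1, -5, -20], "claw": 93},
    {"turn": [0, 0, 0], "slide": [0, 0, -20], "claw": 93},
    {"turn": [0, 0, 0], "slide": [0, 0, -18], "claw": 93},
    {"turn": [0, 0, 0], "slide": [0, 0, -9], "claw": 93},
    {"turn": [0, 0, 0], "slide": [0, 0, 0], "claw": 93}
  ]
}}

```text
t: 12.0
eef_pos: [650.6, -10.2, 113.6]
tcp_rot: [-3.141, -0.0, 1.758]
ft_force: [0.4, -0.1, 0.1]
opening: 0.925
grip_force: 0.0
```

Emit:
{"name": "jog_arm", "arguments": {
  "targets": [
    {"turn": [0, 0, 0], "slide": [0, 0, -3], "claw": 60},
    {"turn": [0, 0, 0], "slide": [0, 0, 0], "claw": 40},
    {"turn": [0, 0, 0], "slide": [0, 0, 0], "claw": 40},
    {"turn": [0, 0, 0], "slide": [0, 0, 0], "claw": 40},
    {"turn": [0, 0, 0], "slide": [0, 0, 0], "claw": 40}
  ]
}}

```text
t: 12.62
eef_pos: [650.8, -10.3, 110.9]
tcp_rot: [3.141, 0.0, 1.758]
ft_force: [0.7, 0.3, 1.5]
opening: 0.532
grip_force: 30.0
```

Emit:
{"name": "jog_arm", "arguments": {
  "targets": [
    {"turn": [0, 0, 0], "slide": [0, 0, 0], "claw": 40},
    {"turn": [0, 0, 0], "slide": [0, 0, 0], "claw": 40}
  ]
}}

```text
t: 12.88
eef_pos: [650.8, -10.3, 110.9]
tcp_rot: [3.141, 0.0, 1.759]
ft_force: [1.3, -0.7, 2.5]
opening: 0.53
grip_force: 30.0
```

Emit:
{"name": "jog_arm", "arguments": {
  "targets": [
    {"turn": [0, 0, 0], "slide": [0, 0, 15], "claw": 40},
    {"turn": [0, 0, 0], "slide": [0, 0, 30], "claw": 40},
    {"turn": [0, 0, 0], "slide": [0, 0, 40], "claw": 40},
    {"turn": [0, 0, 0], "slide": [0, 0, 40], "claw": 40},
    {"turn": [0, 0, 0], "slide": [0, 0, 40], "claw": 40}
  ]
}}

```text
t: 13.5
eef_pos: [650.0, -10.2, 277.7]
tcp_rot: [-3.141, -0.0, 1.758]
ft_force: [-0.1, 0.7, -2.3]
opening: 0.529
grip_force: 30.0
```

Emit:
{"name": "jog_arm", "arguments": {
  "targets": [
    {"turn": [0, 0, 0], "slide": [0, 0, 20], "claw": 40},
    {"turn": [0, 0, 0], "slide": [0, 0, 0], "claw": 40}
  ]
}}

```text
t: 13.75
eef_pos: [650.6, -10.2, 297.6]
tcp_rot: [3.139, 0.001, 1.758]
ft_force: [0.6, 0.3, -2.8]
opening: 0.529
grip_force: 30.0
```

Run:
```python
from h import *
s=read_camera("scene");t=read_camera("top")
a=cv2.resize(s["frame"][80:280,190:390],(400,400),interpolation=2);b=cv2.resize(t["frame"][130:330,310:510],(400,400),interpolation=2)
cv2.imwrite("pics/m4.png",np.hstack([a,b]));z=state();print(z["eef_pos"],z["tcp_rot"],z["t"],z["opening"],z["ft_force"])
for n in["basket_floor"]:
    a=look_for(n,"scene");b=look_for(n,"top");print(a[:1],b[:1])
    if a and b:print(tri([(s,a[0]["xy"]),(t,b[0]["xy"])]),onz(s,a[0]["xy"],2),onz(t,b[0]["xy"],2))
```

```text
[650.0408102  -10.21722789 295.0030244 ] [-3.14043983e+00 -3.66848432e-04  1.75841662e+00] 13.85 0.528140489717489 [-0.56478256 -0.5154327  -3.60145177]
[{'xy': [385.3, 211.5], 'conf': 0.96}] [{'xy': [402.6, 219.0], 'conf': 0.94}]
(array([ 475.13816751, -353.68825691,   38.26969347]), np.float64(1.4478624305765493)) [ 493.75843    -420.91364425] [ 491.54073842 -365.34197384]
```

View pics/m4.png

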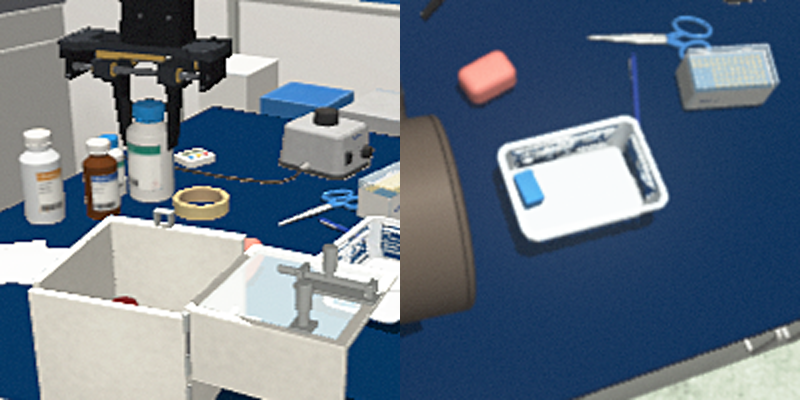

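The left pane shows the bottle held upright and clear of the cabinet. The right pane shows the basket rim corners at about (500,145), (640,117), (668,190) and (525,242), with the blue box at (528,188).

Run:
```python
from h import *
import pickle
s,t=pickle.load(open("c.pkl","rb"))
c=[onz(t,((u-400)/2+310,v/2+130),63) for u,v in[(500,148),(640,117),(668,190),(525,242)]]
d=[onz(s,(u/8+335,v/8+180),63) for u,v in[(80,250),(315,62),(668,150),(450,365)]]
for e in(c,d):print(np.round(e,0).tolist(),np.mean(e,0).round(1))
print("blue",onz(t,((528-400)/2+310,188/2+130),32))
```

```text
[[552.0, -248.0], [535.0, -458.0], [418.0, -448.0], [410.0, -230.0]] [ 478.8 -346. ]
[[554.0, -252.0], [544.0, -445.0], [397.0, -434.0], [410.0, -235.0]] [ 476.5 -341.5]
blue [ 493.08774633 -271.412585  ]
```

Emit:
{"name": "jog_arm", "arguments": {
  "targets": [
    {"turn": [0, 0, 0], "slide": [-8, -20, 0], "claw": 40},
    {"turn": [0, 0, -10], "slide": [-20, -40, 0], "claw": 40},
    {"turn": [0, 0, -10], "slide": [-20, -40, 0], "claw": 40},
    {"turn": [0, 0, -10], "slide": [-20, -40, 0], "claw": 40},
    {"turn": [0, 0, -10], "slide": [-20, -40, 0], "claw": 40}
  ]
}}

```text
t: 14.58
eef_pos: [561.1, -192.2, 295.2]
tcp_rot: [-3.141, 0.0, 1.054]
ft_force: [-0.1, -0.3, -2.1]
opening: 0.527
grip_force: 30.0
```

Emit:
{"name": "jog_arm", "arguments": {
  "targets": [
    {"turn": [0, 0, -10], "slide": [-20, -40, 0], "claw": 40},
    {"turn": [0, 0, -10], "slide": [-20, -40, 0], "claw": 40},
    {"turn": [0, 0, -10], "slide": [-20, -40, 0], "claw": 40},
    {"turn": [0, 0, -10], "slide": [-18, -27, 0], "claw": 40},
    {"turn": [0, 0, -10], "slide": [-8, -15, 0], "claw": 40}
  ]
}}

```text
t: 15.2
eef_pos: [474.6, -354.2, 295.1]
tcp_rot: [-3.141, 0.001, 0.18]
ft_force: [-0.2, -0.4, -2.3]
opening: 0.531
grip_force: 30.0
```

Emit:
{"name": "jog_arm", "arguments": {
  "targets": [
    {"turn": [0, 0, 0], "slide": [0, 0, -40], "claw": 40},
    {"turn": [0, 0, 0], "slide": [0, 0, -40], "claw": 40},
    {"turn": [0, 0, 0], "slide": [0, 0, -40], "claw": 40},
    {"turn": [0, 0, 0], "slide": [0, 0, -20], "claw": 40},
    {"turn": [0, 0, 0], "slide": [0, 0, 0], "claw": 40}
  ]
}}

```text
t: 15.82
eef_pos: [475.3, -352.3, 154.1]
tcp_rot: [-3.139, 0.002, 0.187]
ft_force: [0.2, -0.3, -1.8]
opening: 0.53
grip_force: 30.0
```

Run:
```python
from h import *
s=read_camera("scene");t=read_camera("top")
a=cv2.resize(s["frame"][100:280,290:470],(400,400),interpolation=2);b=cv2.resize(t["frame"][130:330,310:510],(400,400),interpolation=2)
cv2.imwrite("pics/m5.png",np.hstack([a,b]));z=state();print(z["eef_pos"],z["tcp_rot"],z["t"],z["opening"],z["ft_force"])
```

```text
[ 476.33331792 -352.79523824  156.23908278] [ 3.14117029e+00 -1.40380745e-04  1.87274445e-01] 15.925 0.5303160095852859 [-1.12067607  0.54086084 -2.37621677]
```

View pics/m5.png

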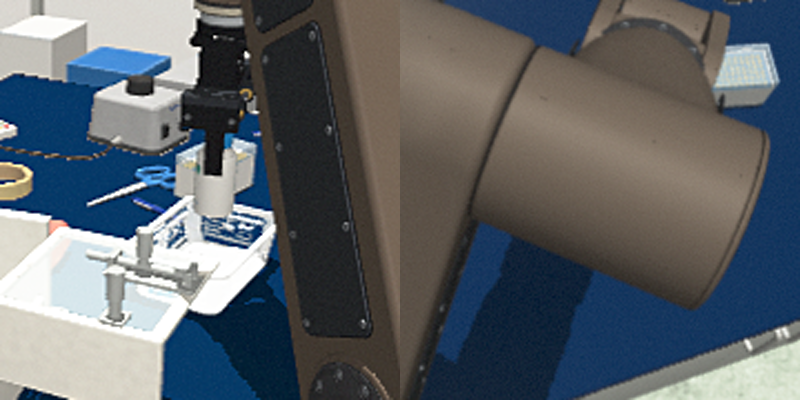

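The bottle, with its base at (215,213) in the left pane, hangs over the basket's interior. Lowering.

Emit:
{"name": "jog_arm", "arguments": {
  "targets": [
    {"turn": [0, 0, 0], "slide": [0, 0, -25], "claw": 40},
    {"turn": [0, 0, 0], "slide": [0, 0, -25], "claw": 40},
    {"turn": [0, 0, 0], "slide": [0, 0, -20], "claw": 40},
    {"turn": [0, 0, 0], "slide": [0, 0, -12], "claw": 40},
    {"turn": [0, 0, 0], "slide": [0, 0, -6], "claw": 40}
  ]
}}

```text
t: 16.55
eef_pos: [476.7, -352.6, 67.9]
tcp_rot: [3.141, -0.0, 0.188]
ft_force: [0.4, -0.4, -2.0]
opening: 0.527
grip_force: 30.0
```

Emit:
{"name": "jog_arm", "arguments": {
  "targets": [
    {"turn": [0, 0, 0], "slide": [0, 0, -2], "claw": 40},
    {"turn": [0, 0, 0], "slide": [0, 0, 0], "claw": 40}
  ]
}}

```text
t: 16.8
eef_pos: [476.7, -352.4, 66.2]
tcp_rot: [3.141, -0.0, 0.188]
ft_force: [0.4, -0.2, -2.7]
opening: 0.532
grip_force: 30.0
```

Emit:
{"name": "jog_arm", "arguments": {
  "targets": [
    {"turn": [0, 0, 0], "slide": [0, 0, -1.5], "claw": 40},
    {"turn": [0, 0, 0], "slide": [0, 0, -1], "claw": 40},
    {"turn": [0, 0, 0], "slide": [0, 0, 0], "claw": 40}
  ]
}}

```text
t: 17.18
eef_pos: [476.6, -352.3, 63.2]
tcp_rot: [3.142, 0.0, 0.188]
ft_force: [0.0, 0.6, -2.7]
opening: 0.533
grip_force: 30.0
```

Emit:
{"name": "jog_arm", "arguments": {
  "targets": [
    {"turn": [0, 0, 0], "slide": [0, 0, -1], "claw": 40},
    {"turn": [0, 0, 0], "slide": [0, 0, 0], "claw": 40}
  ]
}}

```text
t: 17.42
eef_pos: [476.7, -352.3, 62.8]
tcp_rot: [3.141, -0.0, 0.188]
ft_force: [-0.1, 1.3, 4.7]
opening: 0.53
grip_force: 30.0
```

Contact. Release and rise.

Emit:
{"name": "jog_arm", "arguments": {
  "targets": [
    {"turn": [0, 0, 0], "slide": [0, 0, 0], "claw": 60},
    {"turn": [0, 0, 0], "slide": [0, 0, 0], "claw": 75},
    {"turn": [0, 0, 0], "slide": [0, 0, 0], "claw": 80},
    {"turn": [0, 0, 0], "slide": [0, 0, 10], "claw": 80},
    {"turn": [0, 0, 0], "slide": [0, 0, 25], "claw": 80}
  ]
}}

```text
t: 18.05
eef_pos: [476.2, -352.0, 97.3]
tcp_rot: [-3.14, 0.001, 0.188]
ft_force: [0.4, 0.1, 0.2]
opening: 0.795
grip_force: 0.0
```

Emit:
{"name": "jog_arm", "arguments": {
  "targets": [
    {"turn": [0, 0, 0], "slide": [0, 0, 40], "claw": 80},
    {"turn": [0, 0, 0], "slide": [0, 0, 50], "claw": 80},
    {"turn": [0, 0, 0], "slide": [0, 0, 50], "claw": 80},
    {"turn": [0, 0, 0], "slide": [-30, -50, 20], "claw": 80},
    {"turn": [0, 0, 0], "slide": [-30, -50, 0], "claw": 80}
  ]
}}

```text
t: 18.68
eef_pos: [416.4, -453.4, 260.3]
tcp_rot: [3.137, -0.002, 0.189]
ft_force: [0.6, -0.7, 0.4]
opening: 0.798
grip_force: 0.0
```

Emit:
{"name": "jog_arm", "arguments": {
  "targets": [
    {"turn": [0, 0, 0], "slide": [-30, -50, 0], "claw": 80},
    {"turn": [0, 0, 0], "slide": [-30, -50, 0], "claw": 80},
    {"turn": [0, 0, 0], "slide": [-30, -40, 0], "claw": 80},
    {"turn": [0, 0, 0], "slide": [0, 0, 0], "claw": 80},
    {"turn": [0, 0, 0], "slide": [0, 0, 0], "claw": 80}
  ]
}}

```text
t: 19.3
eef_pos: [326.6, -591.8, 257.5]
tcp_rot: [-3.141, -0.0, 0.187]
ft_force: [0.5, 0.5, 0.2]
opening: 0.801
grip_force: 0.0
```

Run:
```python
from h import *
s=read_camera("scene");t=read_camera("top")
a=cv2.resize(s["frame"][130:310,230:430],(400,360),interpolation=2);b=cv2.resize(t["frame"][110:290,230:430],(400,360),interpolation=2)
cv2.imwrite("pics/m6.png",np.hstack([a,b]));z=state();print(z["eef_pos"],z["tcp_rot"],z["t"],z["ft_force"])
```

```text
[ 327.3778836  -591.31818216  257.66998101] [ 3.14132251e+00 -1.66936611e-04  1.88824144e-01] 19.4 [-0.43892809  0.49961358  1.11174443]
```

View pics/m6.png

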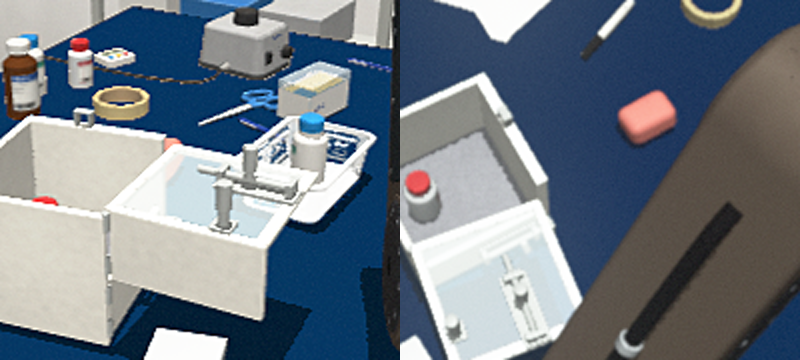

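The bottle stands upright in the basket at (311,150) in the left pane. The leaf is open and the short red-capped bottle is in its place at (422,190) in the right pane. Handing in.

```bash
python3 -c "
from cell import *
print(job_done())"
```

```text
the job is handed in; nothing more can be done
None
```

I handed the job in at about 19 s: the bolt is drawn, the upper half is open to roughly 96°, the taller (blue-capped) bottle stands upright in the basket, and the shorter one looks undisturbed; the lower half's joints weren't measured and no verdict came back.

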